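Open the loaf-cake slicing jig

ROBOT

A 6-joint arm with a two-finger parallel gripper is mounted at the origin on the work surface. World frame = base frame: x ahead of the robot, y to its left, z up, the work surface at z = 0. Lengths are in m, angles in rad, forces in N, time in s.
With the tool pointing down it reaches from about 0.25 to 0.725 m from the base axis. Payload 4 kg.
Tool frame: the origin (TCP) lies midway between the tips of the shut fingers; the grasp point (between the pads) lies 19 mm behind it; z points along the fingers, y is the line along which they close (so a half turn about z gives the same grasp; the last joint's range is limited). The gripper opens to 85 mm and grips with 20 to 120 N. Pads are 22 mm wide; open, the fingers measure 114 mm over their backs; the gripper's body (76 mm by 85 mm) begins 54 mm behind the grasp point. The pads swing forward as they close: fully open they stand 13 mm farther back than shut.
Start: joints at [1.136, 0.241, 0.005, 1.335, 0, 1.571], TCP at [0.211, 0.453, 0.231] pointing down, gripper open.
Joint ranges: [-2.72, 2.72], [-1.05, 1.87], [-1.09, 1.28], [-1.99, 2.15], [-1.42, 1.44], [-3.14, 3.14]. Speed limits (rad/s): [2.79, 2.79, 3.14, 3.14, 3.14, 3.14].

INTERFACE

Orientations are given as a unit quaternion [x, y, z, w].
In Python, from workcell import bot gives the robot as it stands.
- The arm moves only by the tool move_arm, never from a script. Its argument "motion" is a list of rows, each an object of numbers: "x", "y", "z": the shift along the tool's x, y, z in cm; "yaw": the turn about the tool's z in degrees. A call has 1 to 20 rows; each row is the pose to reach, as a shift and turn from the pose commanded when the call began, along the tool's axes at that moment; what a row does not reach only later rows make up. A row lasts 1/8 s, in which the tool goes at most 62.5 mm and 10.7 degrees, less where a joint would pass 70% of its speed; a pose out of reach is approached as far as the arm can. A call with a gripper value outside its range is refused whole. "gripper" is the opening, from -1 (shut) to 1 (fully open), set as the call begins (left out, the last holds). The fingers move at their own pace and stop on an object; the grip force is fixed at half the most. Time passes only in rows, so rows that repeat a pose let the fingers close. It gives the time, the measured TCP pose, the force, the opening and the grip force at its end, in the units of the state.
- bot.get_obs(): the state, without advancing time (a new reading comes with each control period).
- bot.camera(name): name is "scene" or "top" or "wrist"; returns the picture (420x560x3 uint8, blue, green, red); there is no depth.
- bot.camera_model(name): a dict with "K" (3x3 intrinsics, pixels), "world_from_camera" (4x4, takes a point from camera to world coordinates). Camera axes: x right, y down, z forward; pixel columns grow to the right and rows downward; lengths in m; the calibration is good to about 2 mm. A picture is of the moment at which its call begins: read the wrist's pose just before it. camera_model takes no time and is no camera call; for the wrist camera it gives the pose at the moment of the call.
- bot.job_done(): hands the job in; it is judged then, once.
Trained networks look in the newest picture that a camera, given by its name, has taken for a name from the list of things; names that differ only in an ending like _2 or _b are one class to them, and where a whole thing is asked for, a point or a joint stands for the part that bears it (a point fixed in the world has none). Each returns a list of dicts, best first, with "score" (0 to 1); they miss things now and then, are a little off and sometimes report something else, mostly with a low value. They report only what shows in the picture. A call takes as long as a camera call.
- bot.cut_out(camera, name): "mask" (420x560 bool, what is visible of it) and "centre" ([row, column] in pixels, amid what is visible of it).
The state is a dict: "clock": time; "joint_pos": joint angles; "joint_vel": joint speeds; "tau": joint torques, N m; "eef_pos": TCP position; "tool_rot": TCP orientation; "ft_force": force on the tool from outside, world axes, zero at the start; "ft_torque": the same for the moment, N m; "grip_width": finger opening in m; "grasp_force": force on a finger pad.
Only numpy, scipy, OpenCV 4.12 (cv2) and the standard library are available. Lean on these libraries where they do the work, as an engineer would, in place of code of your own. Each camera call takes 0.05 s, during which the arm holds its last target. There are 200 camera calls.

TASK

Get the slicing jig ready for the next loaf cake: with the fingertips, press the jaw's red thumb release down and, keeping it pressed, push the jaw back along its toothed bar, away from the cake heel, until it is fully home against the end stop; then let go so that the release springs up again. Do it gently, without forcing anything; do not pick up or grip anything, and leave the heel, the waiting loaf and everything else on the bench where it is.

Things in the scene. Friction and masses are not known exactly. Their poses are not given: they have to be found in the camera images.
- jig: Slicing jig fixed to the bench: an aluminium base 176 x 480 mm with a white cutting bed (top at z = 30 mm), slotted knife-guide posts up to z = 125 mm at its -y end, and a toothed steel bar along its +x side. Origin on the bench under the base's middle; z up; y runs along the bar, +y is the way the jaw opens, -y is towards the knife guide; x is across (the bar's axis is at x = 58 mm, y from -224 to 212 mm, z = 52 mm, with tooth tops at z = 62 mm).
- jaw (a joint): Slide of the jaw along the bar, m: 0 is closest to the knife guide, 0.190 is fully home against the end stop; opening moves the jaw along the jig's +y. It drags with about 1.5 N. With the release up a ratchet (teeth every 8 mm) lets it move only towards the knife guide and blocks it from opening.
- release (a joint): Thumb release lever on the jaw, rad: 0 at rest (up; where the pawl stands on a tooth's slope it may rest at up to 0.1), 0.28 pressed to its stop. From about 0.16 the pawl is clear of the teeth and the jaw can be pushed back; a spring returns it. Pressing at the pad's centre takes 1 N to start and 3 to 5 N at the stop.
- thumb_pad (a point): Centre of the top of the red ribbed thumb pad, 28 mm (across the bar) x 34 mm (along it), over the bar. At rest it is 76 mm above the bench; its centre goes down 5 mm until the pawl is clear and 8 mm to the stop. It travels with the jaw. Open to above; the white jaw plate (top 105 mm above the bench) stands beside it on the jig's -x, -y side, clear of the pad.
- push_face (a point): Middle of the upright ribbed front of the jaw's black hood, which faces the jig's -y, 24 mm to +y of the pad's centre: 40 mm wide, from 74 to 98 mm above the bench (the hood's top is at 104 mm). A fingertip on the pressed pad bears on it when it pushes towards +y. It travels with the jaw.
- jaw_face (a point): Centre of the white jaw plate's face (94 mm across, 72 mm high) that bears on the cake; it looks to the jig's -y. It travels with the jaw.
- heel_center (a point): Centre of the loose end piece of the last loaf cake, about 88 x 60 x 74 mm, brown, standing on the jig's bed between knife guide and jaw. To be left alone.
- loaf_center (a point): Centre of the waiting loaf cake, about 88 x 240 x 74 mm, on a wooden board on the left. To be left alone.
- jar_center (a point): Centre of a pink jar with a yellow lid, 56 mm across, 70 mm high, standing just beyond the jig's bar. To be left alone.
- knife_center (a point): Slicing knife, 385 mm long, flat on the bench along the jig's -x side. To be left alone.
- can_center (a point): Centre of a white and green spray can, 53 mm across, 185 mm high, at the far left. To be left alone.
- palette_center (a point): Spatula, 260 mm long, flat on the bench at the far side. To be left alone.
- bowl_center (a point): Centre of a steel bowl, 190 mm across, 75 mm high, on the right. To be left alone.
- ring_center (a point): Centre of a steel cake ring, 80 mm across, 45 mm high, on the near right. To be left alone.

How it is judged:
On the way, in this order (a step that is already met when the one before it is completed fails the run):
1. the thumb release is pressed clear of the teeth while the jaw is still near where it stood (value of joint release above 0.17 rad and distance of jaw_face from where it was at the start of the episode below 0.03 m and contact force between the fingers and jig above 0.5 N), for 0.05 s.
2. the jaw has been pushed home to the end stop (value of joint jaw above 0.185 m), for 0.1 s.
At the end, for the whole second after the job is handed in: The jaw rests within 5 mm of the end stop (joint jaw over 0.185 m), the release has sprung up (under 0.06 rad), and heel and loaf are within 15 mm of where they were (value of joint jaw above 0.185 m and value of joint release below 0.06 rad and velocity of joint jaw between -0.01 and 0.01 m/s and distance of each of heel_center, loaf_center from where it was at the start of the episode below 0.015 m); the robot touches nothing.
It fails at once if the jig was forced or gripped: more than 35 N from the fingers on it (contact force between the fingers and jig above 35 N).
It fails at once if the heel or the waiting loaf was lifted or pushed away (over 15 mm) (distance of any of heel_center, loaf_center from where it was at the start of the episode above 0.015 m).
It fails at once if something else on the bench was picked up, knocked over or pushed away (over 20 mm) (distance of any of jar_center, knife_center, can_center, palette_center, bowl_center, ring_center from where it was at the start of the episode above 0.02 m).
It also fails if it takes over 32 s, if anything falls off the work surface, if the arm or the gripper's body presses on something with over 40 N, if the wrist force passes 120 N, or if a joint passes its speed limit or range.

## Working session

There is one attempt and no reset: what is moved stays moved. The work goes in short steps, Python scripts to look and compute and a tool call to move; the robot and the scene stay as the last step left them, time stands still between calls to the robot, and variables do not carry over. Pictures are saved under pics/ and viewed, at most 10 in all, crops included, and the job is handed in when it is done.

Besides the shell and the picture viewer there is one more tool, called after "Request:" as name(argument=value, ...), one argument or row to a line, values as JSON. move_arm: Moves the arm, as the interface text tells. Its arguments: {"type":"object","properties":{"motion":{"type":"array"},"gripper":{"type":"number"}},"required":["motion"]}

```bash
mkdir -p pics
cat > h.py <<'E'
from workcell import bot
import numpy as np, cv2
def pix(cam,r,c,z):
    m=bot.camera_model(cam);T=np.array(m["world_from_camera"]);d=T[:3,:3]@np.linalg.inv(m["K"])@[c,r,1]
    return T[:3,3]+d*(z-T[2,3])/d[2]
def proj(cam,p):
    m=bot.camera_model(cam);T=np.linalg.inv(m["world_from_camera"]);q=np.array(m["K"])@(T[:3,:3]@p+T[:3,3]);return q[:2]/q[2]
E
python3 - <<'E'
from h import *
np.set_printoptions(precision=4,suppress=True)
o=bot.get_obs();print(o["clock"],o["eef_pos"],o["tool_rot"])
for c in ("top","scene"):
    im=bot.camera(c);cv2.imwrite(f"pics/{c}0.png",im)
    print(c,np.array(bot.camera_model(c)["world_from_camera"])[:3,3])
    for n,z in (("thumb_pad",.076),("push_face",.086),("jaw_face",.067),("jig",.03),("heel_center",.067),("jar_center",.035)):
        for d in bot.cut_out(c,n)[:2]:
            print(n,round(d["score"],2),d["centre"],pix(c,*d["centre"],z),d["mask"].sum())
E
```

```text
0.0 [0.2103 0.4529 0.2304] [ 0.2157  0.9765 -0.001  -0.0002]
top [ 0.4463 -0.0024  1.1881]
push_face 0.59 [206.4, 306.1] [ 0.5709 -0.081   0.086 ] 821
jaw_face 0.61 [206.0, 308.7] [ 0.5743 -0.0896  0.067 ] 738
jig 0.59 [221.3, 290.4] [ 0.534 -0.04   0.03 ] 9142
heel_center 0.79 [241.8, 346.3] [ 0.4754 -0.1935  0.067 ] 801
jar_center 0.81 [181.1, 326.3] [ 0.6506 -0.143   0.035 ] 328
jar_center 0.34 [241.7, 348.5] [ 0.4765 -0.2052  0.035 ] 845
scene [1.2778 0.8147 0.7674]
thumb_pad 0.41 [288.7, 329.7] [0.7053 0.3137 0.076 ] 1475
push_face 0.85 [197.6, 277.5] [ 0.549 -0.069  0.086] 830
jaw_face 0.95 [199.0, 275.2] [ 0.5398 -0.0915  0.067 ] 839
jig 0.95 [220.9, 293.0] [ 0.5403 -0.004   0.03  ] 5854
jig 0.26 [167.0, 196.4] [ 0.585  -0.5053  0.03  ] 1387
heel_center 0.63 [181.0, 268.9] [ 0.482  -0.1967  0.067 ] 553
jar_center 0.8 [212.8, 237.6] [ 0.6506 -0.141   0.035 ] 391
```

View pics/top0.png

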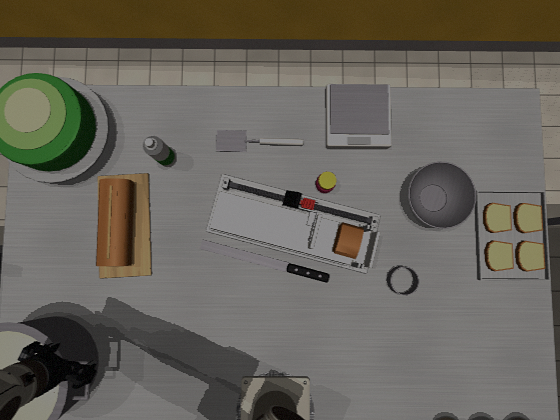

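View pics/scene0.png

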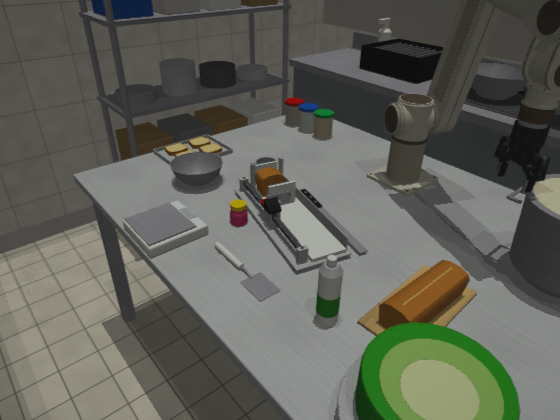

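The top view shows the red pad at about (row 204, col 308), with the black hood to its left at (199, 292). The jig's bar runs from (184, 227) to (219, 374). The heel is at (241, 348) and the jar at (181, 326). Next I'll measure the pad and the jig's axis.

Run:
```python
from h import *
np.set_printoptions(precision=4,suppress=True)
im=cv2.imread("pics/top0.png").astype(int)
b,g,r=im[...,0],im[...,1],im[...,2]
m=(r>110)&(g<70)&(b<80);m[:190]=0;m[220:]=0;m[:,:280]=0;m[:,330:]=0
ys,xs=np.nonzero(m);print(len(ys),ys.mean(),xs.mean(),pix("top",ys.mean(),xs.mean(),.076))
bot.camera("top");k=bot.cut_out("top","jig")[0]["mask"]
pts=np.argwhere(k)[:,::-1].astype(np.float32)
w=np.array([pix("top",p[1],p[0],.025)[:2] for p in pts],np.float32)
print(cv2.minAreaRect(w*1000), cv2.boxPoints(cv2.minAreaRect(w*1000)))
c=im[150:290,190:400].astype(np.uint8);c=cv2.resize(c,None,fx=3.8,fy=3.8,interpolation=cv2.INTER_CUBIC);cv2.imwrite("pics/crop1.png",c)
```

```text
89 203.01123595505618 307.6741573033708 [ 0.5815 -0.0861  0.076 ]Traceback (most recent call last):
  File "<stdin>", line 9, in <module>
  File "h.py", line 4, in pix
    m=bot.camera_model(cam);T=np.array(m["world_from_camera"]);d=T[:3,:3]@np.linalg.inv(m["K"])@[c,r,1]
ValueError: time passes only in moves, steps and waits
```

```bash
cat > h.py <<'E'
from workcell import bot
import numpy as np, cv2
np.set_printoptions(precision=4,suppress=True)
_c={}
def mod(cam):
    if cam not in _c: m=bot.camera_model(cam);_c[cam]=(np.array(m["K"]),np.array(m["world_from_camera"]))
    return _c[cam]
def pix(cam,r,c,z):
    K,T=mod(cam);d=T[:3,:3]@np.linalg.inv(K)@[c,r,1]
    return T[:3,3]+d*(z-T[2,3])/d[2]
def proj(cam,p):
    K,T=mod(cam);T=np.linalg.inv(T);q=K@(T[:3,:3]@p+T[:3,3]);return q[:2]/q[2]
E
python3 - <<'E'
from h import *
im=cv2.imread("pics/top0.png")
bot.camera("top");k=bot.cut_out("top","jig")[0]["mask"]
pts=np.argwhere(k)
w=np.array([pix("top",*p,.025)[:2] for p in pts],np.float32)
R=cv2.minAreaRect(w*1000);print(R, cv2.boxPoints(R))
c=cv2.resize(im[150:290,190:400],None,fx=3.8,fy=3.8,interpolation=cv2.INTER_CUBIC);cv2.imwrite("pics/crop1.png",c)
E
```

```text
((530.5516967773438, -52.611297607421875), (485.5749206542969, 177.63868713378906), 76.1279296875) [[ 386.1134 -267.0226]
 [ 558.571  -309.6124]
 [ 674.99    161.8   ]
 [ 502.5323  204.3898]]
```

View pics/crop1.png

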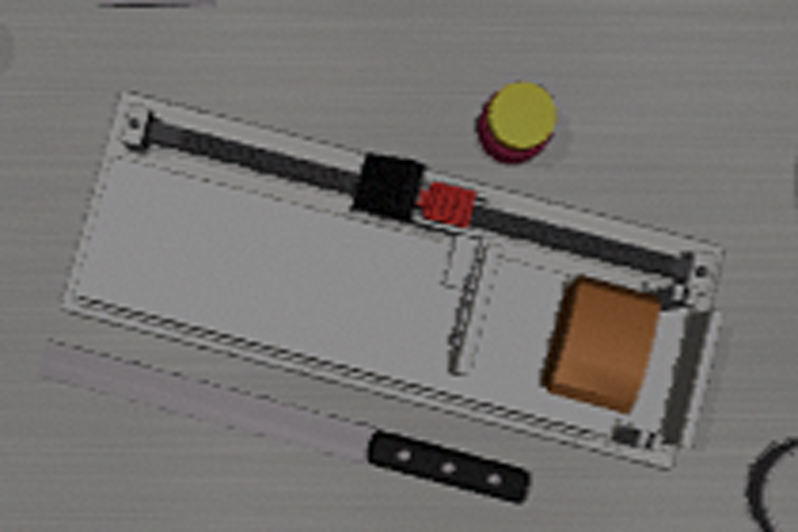

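The base rectangle fits the given size (485 x 178 mm measured against 480 x 176), so the jig's +y is world (0.240, 0.971). The pad is near (0.581, -0.087). I'll move above it with the fingers shut and the tool's y along the bar.

Request:
move_arm(
  motion=[
    {"x": -3, "y": -1.8, "yaw": -1},
    {"x": -7, "y": -4.2, "yaw": -2},
    {"x": -11.5, "y": -6.8, "yaw": -3},
    {"x": -16, "y": -9.5, "yaw": -4},
    {"x": -20.5, "y": -12.1, "yaw": -5},
    {"x": -25, "y": -14.8, "yaw": -6},
    {"x": -29.5, "y": -17.4, "yaw": -7},
    {"x": -34, "y": -20.1, "yaw": -8},
    {"x": -38.5, "y": -22.8, "yaw": -9},
    {"x": -43, "y": -25.4, "yaw": -10},
    {"x": -47.5, "y": -28.1, "yaw": -11},
    {"x": -52, "y": -30.7, "yaw": -11},
    {"x": -55, "y": -32.5, "yaw": -11},
    {"x": -56.4, "y": -33.4, "yaw": -11},
    {"x": -56.4, "y": -33.4, "yaw": -11},
    {"x": -56.4, "y": -33.4, "yaw": -11},
  ],
  gripper=-1,
)

```text
invalid input at $.motion[0]: expected keys x, y, z, yaw
```

Run:
```python
from h import *
o=bot.get_obs();print(o["clock"],o["eef_pos"],o["tool_rot"],o["ft_force"])
im=bot.camera("wrist");cv2.imwrite("pics/w1.png",im);K,T=mod("wrist");print(T)
for n,z in (("thumb_pad",.076),("push_face",.086)):
    for d in bot.cut_out("wrist",n)[:2]: print(n,round(d["score"],2),d["centre"],pix("wrist",*d["centre"],z),d["mask"].sum())
```

```text
0.9 [0.2106 0.4535 0.2313] [ 0.2157  0.9765  0.     -0.    ] [-0.8071 -0.0863 -0.1022]
[[ 0.42    0.8576  0.2969  0.1337]
 [ 0.9075 -0.3967 -0.1381  0.4898]
 [-0.0007  0.3274 -0.9449  0.374 ]
 [ 0.      0.      0.      1.    ]]
```

View pics/w1.png

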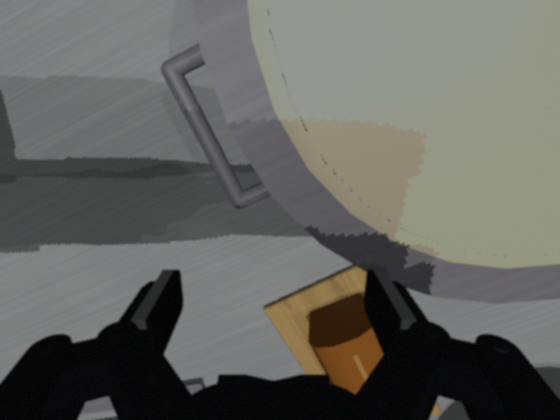

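The call was refused because every row needs all four keys. This wrist picture only shows the start pose, with a pot towards -x/+y, away from my path. I'll resend the move.

Request:
move_arm(
  motion=[
    {"x": -3, "y": -1.8, "z": 0, "yaw": -1},
    {"x": -7, "y": -4.2, "z": 0, "yaw": -2},
    {"x": -11.5, "y": -6.8, "z": 0, "yaw": -3},
    {"x": -16, "y": -9.5, "z": 0, "yaw": -4},
    {"x": -20.5, "y": -12.1, "z": 0, "yaw": -5},
    {"x": -25, "y": -14.8, "z": 0, "yaw": -6},
    {"x": -29.5, "y": -17.4, "z": 0, "yaw": -7},
    {"x": -34, "y": -20.1, "z": 0, "yaw": -8},
    {"x": -38.5, "y": -22.8, "z": 0, "yaw": -9},
    {"x": -43, "y": -25.4, "z": 0, "yaw": -10},
    {"x": -47.5, "y": -28.1, "z": 0, "yaw": -11},
    {"x": -52, "y": -30.7, "z": 0, "yaw": -11},
    {"x": -55, "y": -32.5, "z": 0, "yaw": -11},
    {"x": -56.4, "y": -33.4, "z": 0, "yaw": -11},
    {"x": -56.4, "y": -33.4, "z": 0, "yaw": -11},
    {"x": -56.4, "y": -33.4, "z": 0, "yaw": -11},
  ],
  gripper=-1,
)

```text
clock: 3.05
eef_pos: [0.5808, -0.0858, 0.2314]
tool_rot: [0.121, 0.993, 0.0, -0.0]
ft_force: [-0.9, 0.5, -0.1]
grip_width: -0.0001
grasp_force: 0.0
```

Run:
```python
from h import *
o=bot.get_obs();print(o["clock"],o["eef_pos"],o["tool_rot"],o["ft_force"])
im=bot.camera("wrist");cv2.imwrite("pics/w2.png",im);K,T=mod("wrist");print(T)
for n,z in (("thumb_pad",.076),("push_face",.086)):
    for d in bot.cut_out("wrist",n)[:2]: print(n,round(d["score"],2),d["centre"],pix("wrist",*d["centre"],z),d["mask"].sum())
```

```text
3.05 [ 0.5808 -0.0858  0.2314] [ 0.1205  0.9927  0.0002 -0.0003] [-0.8902  0.5107 -0.0827]
[[ 0.2376  0.918   0.3175  0.4986]
 [ 0.9714 -0.2244 -0.0781 -0.0648]
 [-0.0005  0.3269 -0.945   0.3742]
 [ 0.      0.      0.      1.    ]]
thumb_pad 0.65 [184.4, 273.5] [ 0.5779 -0.084   0.076 ] 1050
thumb_pad 0.18 [49.6, 5.9] [ 0.4103 -0.275   0.076 ] 327
push_face 0.57 [166.1, 257.2] [ 0.5549 -0.0936  0.086 ] 7552
```

View pics/w2.png

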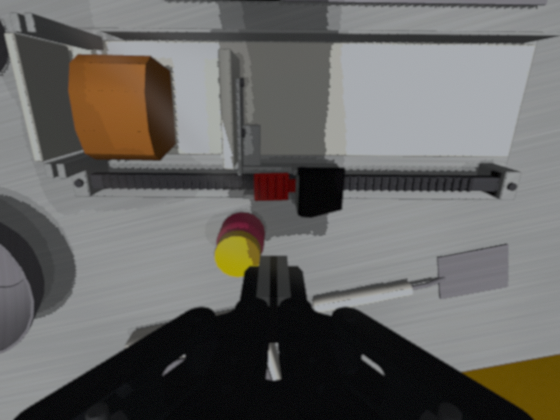

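The wrist view confirms the alignment. The pad is at about (row 186, col 272), and the hood's front edge is at about col 298. A neck links the two, so the lever pivots under the hood. The TCP is already over the pad's centre, so I'll descend just short of contact, 5 mm towards the hood.

Request:
move_arm(
  motion=[
    {"x": 0, "y": 0.5, "z": 2, "yaw": 0},
    {"x": 0, "y": 0.5, "z": 5, "yaw": 0},
    {"x": 0, "y": 0.5, "z": 8, "yaw": 0},
    {"x": 0, "y": 0.5, "z": 11, "yaw": 0},
    {"x": 0, "y": 0.5, "z": 13.5, "yaw": 0},
    {"x": 0, "y": 0.5, "z": 14.8, "yaw": 0},
    {"x": 0, "y": 0.5, "z": 15.1, "yaw": 0},
    {"x": 0, "y": 0.5, "z": 15.1, "yaw": 0},
    {"x": 0, "y": 0.5, "z": 15.1, "yaw": 0},
  ],
)

```text
clock: 4.32
eef_pos: [0.5835, -0.0823, 0.0815]
tool_rot: [0.121, 0.993, -0.0, 0.001]
ft_force: [-0.1, -1.2, -0.3]
grip_width: -0.0001
grasp_force: 0.0
```

Run:
```python
from h import *
o=bot.get_obs();print(o["clock"],o["eef_pos"],o["ft_force"])
im=bot.camera("wrist");cv2.imwrite("pics/w3.png",cv2.resize(im[:300],(800,429)))
```

```text
4.325 [ 0.5835 -0.0823  0.0815] [-0.0724 -1.1607 -0.3179]
```

View pics/w3.png

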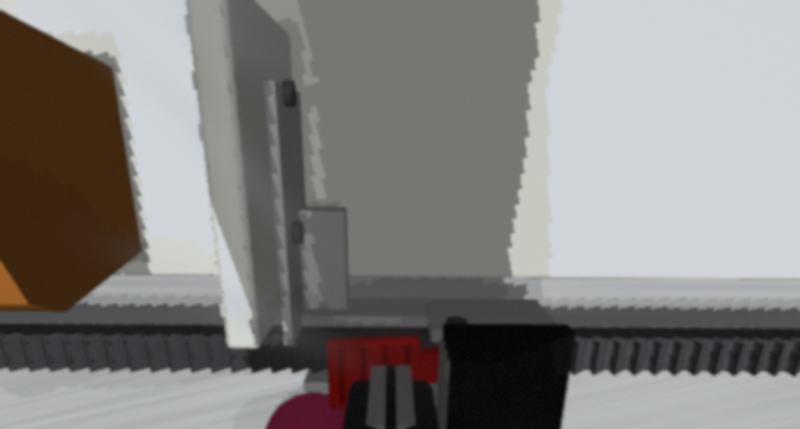

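The shut fingertips (zoomed cols 345-437) stand over the +y part of the red pad (328-418), just short of the hood at 440. I'll press gently in small steps.

Request:
move_arm(
  motion=[
    {"x": 0, "y": 0, "z": 0.2, "yaw": 0},
    {"x": 0, "y": 0, "z": 0.4, "yaw": 0},
    {"x": 0, "y": 0, "z": 0.5, "yaw": 0},
    {"x": 0, "y": 0, "z": 0.6, "yaw": 0},
    {"x": 0, "y": 0, "z": 0.6, "yaw": 0},
  ],
)

```text
clock: 5.0
eef_pos: [0.5826, -0.0824, 0.0743]
tool_rot: [0.121, 0.993, -0.0, -0.0]
ft_force: [-0.3, -1.3, 0.5]
grip_width: -0.0004
grasp_force: 0.5
```

Request:
move_arm(
  motion=[
    {"x": 0, "y": 0, "z": 0.1, "yaw": 0},
    {"x": 0, "y": 0, "z": 0.15, "yaw": 0},
    {"x": 0, "y": 0, "z": 0.15, "yaw": 0},
  ],
)

```text
clock: 5.38
eef_pos: [0.5828, -0.0823, 0.0729]
tool_rot: [0.121, 0.993, -0.0, 0.0]
ft_force: [-0.3, -0.4, 1.5]
grip_width: -0.0
grasp_force: 0.7
```

Request:
move_arm(
  motion=[
    {"x": 0, "y": 0, "z": 0.1, "yaw": 0},
    {"x": 0, "y": 0, "z": 0.15, "yaw": 0},
    {"x": 0, "y": 0, "z": 0.15, "yaw": 0},
  ],
)

```text
clock: 5.75
eef_pos: [0.5828, -0.0823, 0.0715]
tool_rot: [0.121, 0.993, -0.0, 0.0]
ft_force: [-0.0, -1.0, 2.7]
grip_width: -0.0001
grasp_force: 1.2
```

Request:
move_arm(
  motion=[
    {"x": 0, "y": 0, "z": 0.05, "yaw": 0},
    {"x": 0, "y": 0, "z": 0.1, "yaw": 0},
    {"x": 0, "y": 0, "z": 0.1, "yaw": 0},
  ],
)

```text
clock: 6.12
eef_pos: [0.5828, -0.0822, 0.0704]
tool_rot: [0.121, 0.993, -0.0, 0.0]
ft_force: [-0.3, -1.8, 2.9]
grip_width: 0.0002
grasp_force: 1.7
```

Request:
move_arm(
  motion=[
    {"x": 0, "y": 0, "z": 0.05, "yaw": 0},
    {"x": 0, "y": 0, "z": 0.1, "yaw": 0},
    {"x": 0, "y": 0, "z": 0.1, "yaw": 0},
  ],
)

```text
clock: 6.5
eef_pos: [0.5828, -0.0822, 0.0694]
tool_rot: [0.121, 0.993, -0.0, 0.0]
ft_force: [-0.7, -1.9, 3.1]
grip_width: -0.0001
grasp_force: 2.0
```

The depth is 6.6 mm at about 3.4 N, past the 5 mm where the pawl clears and short of the stop. I'll start pushing towards +y.

Request:
move_arm(
  motion=[
    {"x": 0, "y": 0.2, "z": 0, "yaw": 0},
    {"x": 0, "y": 0.4, "z": 0, "yaw": 0},
    {"x": 0, "y": 0.6, "z": 0, "yaw": 0},
    {"x": 0, "y": 0.8, "z": 0, "yaw": 0},
    {"x": 0, "y": 1.0, "z": 0, "yaw": 0},
  ],
)

```text
clock: 7.12
eef_pos: [0.5853, -0.0723, 0.0694]
tool_rot: [0.121, 0.993, -0.0, 0.0]
ft_force: [1.4, -1.2, 4.1]
grip_width: 0.0001
grasp_force: 2.0
```

Request:
move_arm(
  motion=[
    {"x": 0, "y": 0.3, "z": 0, "yaw": 0},
    {"x": 0, "y": 0.6, "z": 0, "yaw": 0},
    {"x": 0, "y": 0.9, "z": 0, "yaw": 0},
    {"x": 0, "y": 1.2, "z": 0, "yaw": 0},
    {"x": 0, "y": 1.5, "z": 0, "yaw": 0},
  ],
)

```text
clock: 7.75
eef_pos: [0.589, -0.0578, 0.0694]
tool_rot: [0.121, 0.993, -0.0, 0.0]
ft_force: [1.7, -1.6, 4.3]
grip_width: -0.0003
grasp_force: 2.0
```

Run:
```python
from h import *
im=bot.camera("wrist");cv2.imwrite("pics/w4.png",cv2.resize(im[:300],(800,429)))
```

```text
(no output)
```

View pics/w4.png

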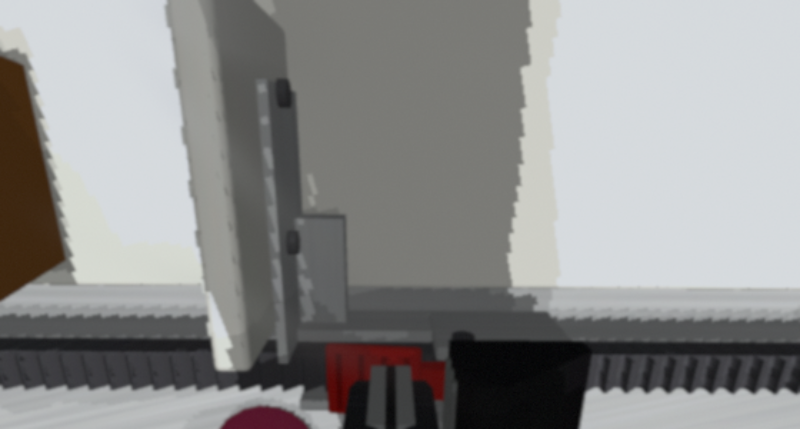

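The jaw is travelling with the fingers: the heel has receded in view and the pad and hood are unchanged relative to the tips. I'll continue.

Request:
move_arm(
  motion=[
    {"x": 0, "y": 0.3, "z": 0, "yaw": 0},
    {"x": 0, "y": 0.7, "z": 0, "yaw": 0},
    {"x": 0, "y": 1.1, "z": 0, "yaw": 0},
    {"x": 0, "y": 1.6, "z": 0, "yaw": 0},
    {"x": 0, "y": 2.1, "z": 0, "yaw": 0},
    {"x": 0, "y": 2.6, "z": 0, "yaw": 0},
    {"x": 0, "y": 3.1, "z": 0, "yaw": 0},
    {"x": 0, "y": 3.6, "z": 0, "yaw": 0},
    {"x": 0, "y": 4.1, "z": 0, "yaw": 0},
    {"x": 0, "y": 4.6, "z": 0, "yaw": 0},
    {"x": 0, "y": 5.1, "z": 0, "yaw": 0},
    {"x": 0, "y": 5.6, "z": 0, "yaw": 0},
    {"x": 0, "y": 6.1, "z": 0, "yaw": 0},
    {"x": 0, "y": 6.6, "z": 0, "yaw": 0},
    {"x": 0, "y": 7.1, "z": 0, "yaw": 0},
    {"x": 0, "y": 7.5, "z": 0, "yaw": 0},
    {"x": 0, "y": 7.9, "z": 0, "yaw": 0},
    {"x": 0, "y": 8.2, "z": 0, "yaw": 0},
    {"x": 0, "y": 8.4, "z": 0, "yaw": 0},
    {"x": 0, "y": 8.5, "z": 0, "yaw": 0},
  ],
)

```text
clock: 10.3
eef_pos: [0.609, 0.0247, 0.0693]
tool_rot: [0.121, 0.993, 0.0, -0.0]
ft_force: [2.2, -2.1, 3.9]
grip_width: -0.0001
grasp_force: 2.1
```

Run:
```python
from h import *
im=bot.camera("wrist");cv2.imwrite("pics/w5.png",cv2.resize(im[:300],(800,429)))
```

```text
(no output)
```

View pics/w5.png

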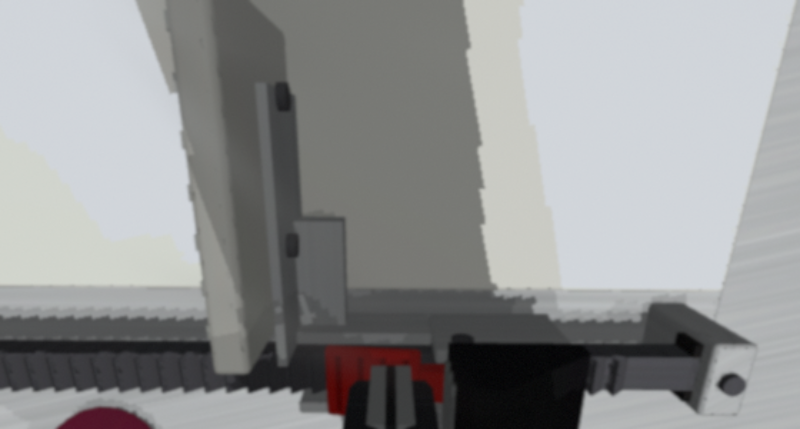

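The tips still sit on the pad. A stop collar shows on the bar at about cols 590-620, close behind the hood (right edge about 588), so I'll go slowly and watch the force.

Request:
move_arm(
  motion=[
    {"x": 0, "y": 0.1, "z": 0, "yaw": 0},
    {"x": 0, "y": 0.3, "z": 0, "yaw": 0},
    {"x": 0, "y": 0.5, "z": 0, "yaw": 0},
    {"x": 0, "y": 0.7, "z": 0, "yaw": 0},
    {"x": 0, "y": 0.8, "z": 0, "yaw": 0},
  ],
)

```text
clock: 10.98
eef_pos: [0.6111, 0.0326, 0.0693]
tool_rot: [0.121, 0.993, 0.0, 0.0]
ft_force: [3.1, -2.6, 3.8]
grip_width: 0.0001
grasp_force: 2.1
```

Request:
move_arm(
  motion=[
    {"x": 0, "y": 0.2, "z": 0, "yaw": 0},
    {"x": 0, "y": 0.4, "z": 0, "yaw": 0},
    {"x": 0, "y": 0.6, "z": 0, "yaw": 0},
    {"x": 0, "y": 0.7, "z": 0, "yaw": 0},
  ],
)

```text
clock: 11.48
eef_pos: [0.6128, 0.0393, 0.0693]
tool_rot: [0.121, 0.993, 0.0, 0.0]
ft_force: [1.8, -2.6, 3.9]
grip_width: 0.0003
grasp_force: 2.1
```

Request:
move_arm(
  motion=[
    {"x": 0, "y": 0.2, "z": 0, "yaw": 0},
    {"x": 0, "y": 0.4, "z": 0, "yaw": 0},
    {"x": 0, "y": 0.6, "z": 0, "yaw": 0},
    {"x": 0, "y": 0.8, "z": 0, "yaw": 0},
  ],
)

```text
clock: 11.98
eef_pos: [0.6147, 0.0471, 0.0693]
tool_rot: [0.121, 0.993, -0.0, 0.0]
ft_force: [3.3, -1.7, 4.2]
grip_width: -0.0001
grasp_force: 2.1
```

Run:
```python
from h import *
im=bot.camera("wrist");cv2.imwrite("pics/w6.png",cv2.resize(im[:300],(800,429)))
```

```text
(no output)
```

View pics/w6.png

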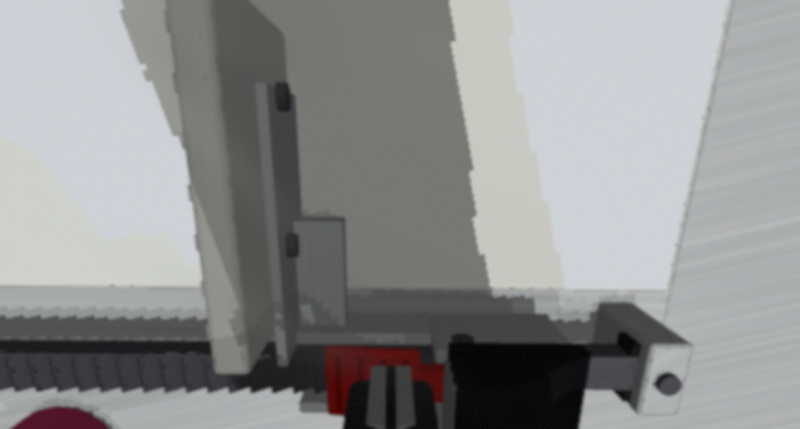

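The jaw is still moving freely with the tips, and the end post (600-690) is getting close. I'll continue slowly.

Request:
move_arm(
  motion=[
    {"x": 0, "y": 0.2, "z": 0, "yaw": 0},
    {"x": 0, "y": 0.4, "z": 0, "yaw": 0},
    {"x": 0, "y": 0.5, "z": 0, "yaw": 0},
    {"x": 0, "y": 0.6, "z": 0, "yaw": 0},
  ],
)

```text
clock: 12.52
eef_pos: [0.616, 0.0528, 0.0693]
tool_rot: [0.121, 0.993, -0.0, -0.0]
ft_force: [3.3, -1.5, 3.9]
grip_width: -0.0004
grasp_force: 2.1
```

Request:
move_arm(
  motion=[
    {"x": 0, "y": 0.2, "z": 0, "yaw": 0},
    {"x": 0, "y": 0.4, "z": 0, "yaw": 0},
    {"x": 0, "y": 0.5, "z": 0, "yaw": 0},
    {"x": 0, "y": 0.6, "z": 0, "yaw": 0},
  ],
)

```text
clock: 13.02
eef_pos: [0.6175, 0.0587, 0.0693]
tool_rot: [0.121, 0.993, -0.0, -0.0]
ft_force: [2.4, -2.3, 4.6]
grip_width: 0.0002
grasp_force: 2.1
```

Request:
move_arm(
  motion=[
    {"x": 0, "y": 0.2, "z": 0, "yaw": 0},
    {"x": 0, "y": 0.4, "z": 0, "yaw": 0},
    {"x": 0, "y": 0.5, "z": 0, "yaw": 0},
    {"x": 0, "y": 0.6, "z": 0, "yaw": 0},
  ],
)

```text
clock: 13.52
eef_pos: [0.619, 0.0645, 0.0693]
tool_rot: [0.121, 0.993, -0.0, 0.0]
ft_force: [2.4, -1.6, 4.2]
grip_width: -0.0003
grasp_force: 2.1
```

Run:
```python
from h import *
im=bot.camera("wrist");cv2.imwrite("pics/w7.png",cv2.resize(im[:300],(800,429)))
```

```text
(no output)
```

View pics/w7.png

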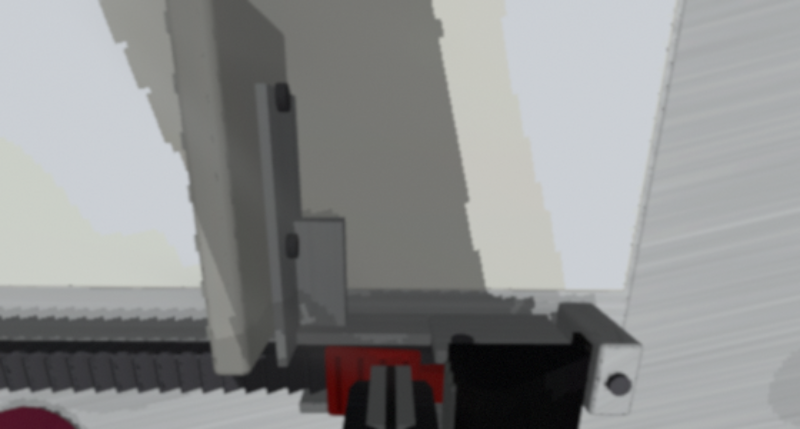

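The jaw is still with the tips and the hood is almost at the end post. That was my last picture, so from here I'll track the pad's shift relative to the tips numerically.

Request:
move_arm(
  motion=[
    {"x": 0, "y": 0.1, "z": 0, "yaw": 0},
    {"x": 0, "y": 0.3, "z": 0, "yaw": 0},
    {"x": 0, "y": 0.4, "z": 0, "yaw": 0},
    {"x": 0, "y": 0.5, "z": 0, "yaw": 0},
  ],
)

```text
clock: 14.08
eef_pos: [0.6202, 0.0694, 0.0693]
tool_rot: [0.121, 0.993, -0.0, 0.0]
ft_force: [3.6, -2.8, 4.3]
grip_width: 0.0002
grasp_force: 2.1
```

```bash
cat > e.py <<'E'
from h import *
def edge(im):
    im=im.astype(int)[240:285,200:330];m=(im[...,2]>90)&(im[...,1]<60)&(im[...,0]<60)
    return 200+np.nonzero(m.sum(0)>8)[0].min(), m.sum()
for f in ("w4","w6","w7"): print(f,edge(cv2.resize(cv2.imread(f"pics/{f}.png"),(560,300))))
im=bot.camera("wrist");print(edge(im)); o=bot.get_obs();print(o["eef_pos"],o["ft_force"],o["clock"])
E
python3 e.py
```

```text
Traceback (most recent call last):
  File "e.py", line 5, in <module>
    for f in ("w4","w6","w7"): print(f,edge(cv2.resize(cv2.imread(f"pics/{f}.png"),(560,300))))
                                       ~~~~^^^^^^^^^^^^^^^^^^^^^^^^^^^^^^^^^^^^^^^^^^^^^^^^^^^
  File "e.py", line 4, in edge
    return 200+np.nonzero(m.sum(0)>8)[0].min(), m.sum()
               ~~~~~~~~~~~~~~~~~~~~~~~~~~~~~^^
ValueError: zero-size array to reduction operation minimum which has no identity
```

```bash
sed -i 's/m=(im.*$/m=(im[...,2]>2.5*im[...,1]+20)/' e.py; python3 e.py
```

```text
w4 (np.int64(229), np.int64(1382))
w6 (np.int64(229), np.int64(1217))
w7 (np.int64(229), np.int64(1179))
(np.int64(229), np.int64(1190))
[0.6203 0.0695 0.0693] [ 3.7942 -2.1966  4.0868] 14.125
```

Request:
move_arm(
  motion=[
    {"x": 0, "y": 0.1, "z": 0, "yaw": 0},
    {"x": 0, "y": 0.3, "z": 0, "yaw": 0},
    {"x": 0, "y": 0.4, "z": 0, "yaw": 0},
    {"x": 0, "y": 0.4, "z": 0, "yaw": 0},
  ],
)

```text
clock: 14.62
eef_pos: [0.621, 0.0732, 0.0693]
tool_rot: [0.121, 0.993, -0.0, -0.0]
ft_force: [2.6, -1.8, 4.1]
grip_width: -0.0005
grasp_force: 2.1
```

```bash
python3 e.py
```

```text
w4 (np.int64(229), np.int64(1382))
w6 (np.int64(229), np.int64(1217))
w7 (np.int64(229), np.int64(1179))
(np.int64(229), np.int64(1159))
[0.6211 0.0731 0.0693] [ 2.8182 -3.2433  4.5572] 14.675
```

Request:
move_arm(
  motion=[
    {"x": 0, "y": 0.1, "z": 0, "yaw": 0},
    {"x": 0, "y": 0.3, "z": 0, "yaw": 0},
    {"x": 0, "y": 0.5, "z": 0, "yaw": 0},
    {"x": 0, "y": 0.6, "z": 0, "yaw": 0},
  ],
)

```text
clock: 15.18
eef_pos: [0.6211, 0.0772, 0.0693]
tool_rot: [0.122, 0.993, -0.002, -0.001]
ft_force: [-0.4, -6.3, 7.5]
grip_width: 0.0
grasp_force: 3.8
```

```bash
python3 e.py|tail -2
```

```text
(np.int64(221), np.int64(1093))
[0.6211 0.0778 0.0693] [-0.8491 -5.4439  7.9115] 15.225
```

The pad's edge shifted 8 px and the forces rose, so the jaw has stopped and the tip has slid to the hood. A small firm push will confirm it.

Request:
move_arm(
  motion=[
    {"x": 0, "y": 0.1, "z": 0, "yaw": 0},
    {"x": 0, "y": 0.15, "z": 0, "yaw": 0},
    {"x": 0, "y": 0.15, "z": 0, "yaw": 0},
  ],
)

```text
clock: 15.6
eef_pos: [0.6213, 0.0782, 0.0693]
tool_rot: [0.122, 0.993, -0.002, -0.001]
ft_force: [-1.9, -8.4, 7.2]
grip_width: -0.0004
grasp_force: 5.9
```

```bash
python3 e.py|tail -2
```

```text
(np.int64(220), np.int64(1095))
[0.6212 0.0782 0.0693] [-1.4589 -8.3875  8.0437] 15.65
```

The jaw doesn't yield at 8 N against a 1.5 N drag, and the position matches the end post, so it's home. I'll lift straight up.

Request:
move_arm(
  motion=[
    {"x": 0, "y": 0, "z": -0.2, "yaw": 0},
    {"x": 0, "y": 0, "z": -0.5, "yaw": 0},
    {"x": 0, "y": 0, "z": -0.9, "yaw": 0},
    {"x": 0, "y": 0, "z": -1.5, "yaw": 0},
    {"x": 0, "y": -0.3, "z": -2.5, "yaw": 0},
    {"x": 0, "y": -0.5, "z": -4, "yaw": 0},
    {"x": 0, "y": -0.5, "z": -7, "yaw": 0},
    {"x": 0, "y": -0.5, "z": -10, "yaw": 0},
    {"x": 0, "y": -0.5, "z": -13, "yaw": 0},
    {"x": 0, "y": -0.5, "z": -15, "yaw": 0},
    {"x": 0, "y": -0.5, "z": -15, "yaw": 0},
    {"x": 0, "y": -0.5, "z": -15, "yaw": 0},
  ],
)

```text
clock: 17.15
eef_pos: [0.6213, 0.0759, 0.2189]
tool_rot: [0.121, 0.993, 0.0, -0.0]
ft_force: [-0.2, 0.2, -0.7]
grip_width: -0.0004
grasp_force: 0.0
```

Run:
```python
from h import *
o=bot.get_obs();print(o["clock"],o["eef_pos"],o["ft_force"])
im=bot.camera("wrist").astype(int);m=(im[...,2]>2.5*im[...,1]+20);m[:160]=0;m[212:]=0
ys,xs=np.nonzero(m);print(len(ys),ys.mean(),xs.mean(),[np.percentile(xs,q) for q in(2,98)])
p=pix("wrist",ys.mean(),xs.mean(),.076)[:2];d=p-[.5306,-.0526];print(p,"jig",d@[.9708,-.2398],d@[.2398,.9708])
for n in("heel_center",): print(bot.cut_out("top",n)[0]["centre"]) if bot.camera("top") is not None else 0
```

```text
17.15 [0.6213 0.0759 0.2189] [-0.2198  0.1604 -0.7488]
785 189.2891719745223 269.4242038216561 [np.float64(251.0), np.float64(287.0)]
[0.6179 0.0735] jig 0.05446429098398104 0.14337701713856482
[243.1, 348.0]
```

The pad is at jig y ≈ 0.143, where the stop was felt. The heel hasn't moved and nothing touches the arm.

```bash
python3 -c "
from workcell import bot
print(bot.job_done())"
```

```text
the job is handed in; nothing more can be done
None
```

I pressed the release, pushed the jaw back about 160 mm until it stopped firmly at the end post, then lifted clear and handed the job in. The heel had not moved; I did not measure whether the release sprang up, and no verdict came back.

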